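# Catch a count of connector housings from the gravity dispenser and put it on the scale

### The arm

A 6-joint arm with a two-finger parallel gripper is mounted at the origin on the work surface. World frame = base frame: x ahead of the robot, y to its left, z up, the work surface at z = 0. Lengths are in mm, angles in rad, forces in N, time in s.
With the tool pointing down it reaches from about 300 to 775 mm from the base axis. Payload 14.6 kg.
Tool frame: the origin (TCP) lies at the very end of the fingers, on their centre line; the grasp point (between the pads) lies 19 mm behind it; z points along the fingers, y is the line along which they close (so a half turn about z gives the same grasp; the last joint's range is limited). The gripper opens to 94 mm and grips with 3 to 60 N. Pads are 16 mm wide; open, the fingers measure 119 mm over their backs; the gripper's body (75 mm by 177 mm) begins 78 mm behind the grasp point.
Start: joints at [1.057, 0.3, 1.521, -0, 1.321, -0.067], TCP at [237.641, 496, 205.446] pointing down, gripper open.
Joint ranges: [-3.03, 3.03], [-0.79, 2.21], [0.23, 2.52], [-1.04, 4.18], [0, 3.07], [-2.55, 2.55]. Speed limits (rad/s): [2.22, 2.22, 2.57, 3.14, 3.14, 3.14].

### API

Orientations are given as [roll, pitch, yaw] about the fixed x, y, z axes, in that order (R = Rz(yaw) Ry(pitch) Rx(roll)).
In Python, from cell import manip, camera, get_calibration gives the robot as it stands. The module is installed in compiled form; this text tells all that it offers.
- The arm moves only by the tool jog_arm, never from a script. Its argument "plan" is one flat list of numbers, 6 for each row, row after row: the shift along the world's x, y, z in m, then the turn, a rotation vector about the world's x, y, z in degrees. A call has 1 to 20 rows; each row is the pose to reach, as a shift and turn from the pose commanded when the call began; what a row does not reach only later rows make up. A row lasts 1/10 s, in which the tool goes at most 50 mm and 8.59 degrees, less where a joint would pass 70% of its speed; a pose out of reach is approached as far as the arm can. A call with a gripper value outside its range is refused whole. "claw" is the finger opening in m, from 0 to 0.094, set as the call begins (left out, the last holds). The fingers move at their own pace and stop on an object; "force" is the grip in N (left out, the last holds). Time passes only in rows, so rows that repeat a pose let the fingers close. It gives the time, the measured TCP pose, the force, the opening and the grip force at its end, in the units of the state.
- manip.read_state(): the state, without advancing time (a new reading comes with each control period).
- camera(name): name is "scene" or "top" or "wrist"; returns (picture, depth): 420x560x3 uint8, red, green, blue; 420x560 float32, mm along the optical axis (not along the pixel's ray), 0 where there is no reading.
- get_calibration(name): a dict with "fx", "fy", "cx", "cy" (pixels), "origin" and "attitude" of the camera in the world. Camera axes: x right, y down, z forward; pixel columns grow to the right and rows downward; lengths in mm; the calibration is good to about 2 mm. A picture is of the moment at which its call begins: read the wrist's pose just before it. get_calibration takes no time and is no camera call; for the wrist camera it gives the pose at the moment of the call.
- manip.sign_off(): hands the job in; it is judged then, once.
The state is a dict: "clock": time; "joints": joint angles; "qd": joint speeds; "effort": joint torques, N m; "eef_pos": TCP position; "eef_rot": TCP orientation; "wrist_force": force on the tool from outside, world axes, zero at the start; "moment": the same for the moment, N m; "finger_gap": finger opening in mm; "finger_force": force on a finger pad.
Only numpy, scipy, OpenCV 4.12 (cv2) and the standard library are available. Lean on these libraries where they do the work, as an engineer would, in place of code of your own. Each camera call takes 0.05 s, during which the arm holds its last target. There are 200 camera calls.

### The job

Take the dish by its handle, hold it off the bench under the mouth of the dispenser chute and push the paddle right back with the dish, so that the gate opens and all four connector housings slide into the dish, none falling on the bench, with the gripper kept clear of the hood over the mouth. Let the gate close again, then set the dish with the housings down, not dropped, upright in the middle of the scale's pan and let go. Leave the other things on the bench where they are.

Things in the scene. Friction and masses are not known exactly. Their poses are not given: they have to be found in the camera images.
- dish: open rectangular aluminium dish, outside 100 (x) x 84 (y) x 42 mm high, walls and floor 4 mm, 120 to 210 g, loose on the bench; origin at the centre of its underside, z up, the handle on its -x side
- dish_handle (a point): the grip point of the dish's handle: a solid bar 44 mm long (along the dish's x), 14 mm wide (y), 22 mm high, its top level with the rim, standing out from the middle of the dish's -x wall; the point lies 76 mm from the dish's origin along its -x, 32 mm above its underside, 26 mm out from the wall; axes as the dish's
- dispenser: gravity dispenser fixed to the bench: steel chute, 27 mm wide inside, open on top, sloping at 45 degrees down to its mouth, on aluminium posts (front two at x 50, y +-55 mm), under a flat clear hood. Origin on the bench straight below the lip; pieces slide out towards -x; z up.
- hood_edge (a point): middle of the front edge of the dispenser's clear hood, at its underside, 168 mm above the bench; the hood is flat, 4 mm thick, 130 mm wide (65 mm either side of this point) and runs back from here over the mouth (the lip lies 100 mm behind this edge) to the posts; axes as the dispenser's
- mouth (a point): the middle of the chute's lip, 125 mm above the bench; axes as the dispenser's
- paddle_face (a point): centre of the front of the paddle, an upright aluminium plate 60 mm wide and 50 mm high (55 to 105 mm above the bench) under the lip; it faces the dispenser's -x and at rest stands 10 mm in front of the lip; it moves with the paddle; axes as the dispenser's
- paddle (a joint): how far the paddle is pushed back (along the dispenser's +x), 0 to 0.025 m; a spring of 1.2 N at rest and 2.7 N fully back returns it
- gate (a joint): how far the gate, a plate 12 mm high across the mouth, is sunk below the chute's floor: 0 (closed) to 0.018 m, 0.72 times the paddle's travel; the housings pass when it is 0.013 or more; sunk, its foot comes down to 108 mm above the bench, straight below the lip
- housing1: one of four identical black plastic connector housings, block 18 x 22 x 18 mm with a 12 x 9 mm nose standing out 5 mm at its -x end and a round cable end at its +x end (28 mm long in all), 18 g, waiting single file in the chute behind the gate (number 1 from the gate); origin at the block's centre
- housing2: one of four identical black plastic connector housings, block 18 x 22 x 18 mm with a 12 x 9 mm nose standing out 5 mm at its -x end and a round cable end at its +x end (28 mm long in all), 18 g, waiting single file in the chute behind the gate (number 2 from the gate); origin at the block's centre
- housing3: one of four identical black plastic connector housings, block 18 x 22 x 18 mm with a 12 x 9 mm nose standing out 5 mm at its -x end and a round cable end at its +x end (28 mm long in all), 18 g, waiting single file in the chute behind the gate (number 3 from the gate); origin at the block's centre
- housing4: one of four identical black plastic connector housings, block 18 x 22 x 18 mm with a 12 x 9 mm nose standing out 5 mm at its -x end and a round cable end at its +x end (28 mm long in all), 18 g, waiting single file in the chute behind the gate (number 4 from the gate); origin at the block's centre
- scale: cream counting scale fixed to the bench: base 200 x 180 mm, 35 mm high, a steel pan on it, and a console 75 mm high along its +x edge (x 100 to 150 mm) with a display towards -x; origin under the middle of the base, z up
- scale_pan (a point): centre of the top of the scale's flat steel pan, 160 (x) x 150 (y) mm, 45 mm above the bench; axes as the scale's
- channel: bystander: a dark steel strut channel 200 mm (along y) x 41 x 41 mm with three studs; origin at the centre of its underside
- enclosure: bystander: a die-cast aluminium box 124 x 89 x 53 mm; origin at the centre of its underside
- screwdriver: bystander: a screwdriver with a black handle lying on the bench; origin on its underside
Not all that is in view belongs to the job. Leave any brown or green look-alike of the dish alone.

How it is judged (in metres and radians):
On the way, in this order (a step that is already met when the one before it is completed fails the run):
1. the gate is opened by pushing the paddle with the dish, which is held off the bench under the mouth (value of joint gate above 0.01 m and horizontal distance between dish and mouth below 0.065 m and height (world z) of dish above 0.025 m and contact force between dish and dispenser above 0.3 N).
2. all four housings lie in the dish while it is still held off the bench under the hood (x of housing1 in the frame of dish between -0.047 and 0.047 m and y of housing1 in the frame of dish between -0.039 and 0.039 m and z of housing1 in the frame of dish between 0 and 0.05 m and x of housing2 in the frame of dish between -0.047 and 0.047 m and y of housing2 in the frame of dish between -0.039 and 0.039 m and z of housing2 in the frame of dish between 0 and 0.05 m and x of housing3 in the frame of dish between -0.047 and 0.047 m and y of housing3 in the frame of dish between -0.039 and 0.039 m and z of housing3 in the frame of dish between 0 and 0.05 m and x of housing4 in the frame of dish between -0.047 and 0.047 m and y of housing4 in the frame of dish between -0.039 and 0.039 m and z of housing4 in the frame of dish between 0 and 0.05 m and height (world z) of dish above 0.025 m and horizontal distance between dish and mouth below 0.14 m), for 0.2 s.
At the end, for the whole second after the job is handed in: The dish stands upright (within 4 degrees) and at rest on the scale's pan, its centre within 30 mm of the pan's centre, released, with all four housings lying still inside it; the dispenser's gate is closed (within 3 mm) (x of housing1 in the frame of dish between -0.047 and 0.047 m and y of housing1 in the frame of dish between -0.039 and 0.039 m and z of housing1 in the frame of dish between 0 and 0.05 m and x of housing2 in the frame of dish between -0.047 and 0.047 m and y of housing2 in the frame of dish between -0.039 and 0.039 m and z of housing2 in the frame of dish between 0 and 0.05 m and x of housing3 in the frame of dish between -0.047 and 0.047 m and y of housing3 in the frame of dish between -0.039 and 0.039 m and z of housing3 in the frame of dish between 0 and 0.05 m and x of housing4 in the frame of dish between -0.047 and 0.047 m and y of housing4 in the frame of dish between -0.039 and 0.039 m and z of housing4 in the frame of dish between 0 and 0.05 m and horizontal distance between dish and scale_pan below 0.03 m and z of dish in the frame of scale_pan between -0.005 and 0.005 m and angle between dish's own z axis and vertical below 0.07 rad and linear speed of dish below 0.02 m/s and value of joint gate below 0.003 m and linear speed of each of housing1, housing2, housing3, housing4 below 0.03 m/s); the robot touches nothing.
It fails at once if a housing lies on the bench beside the dish ((height (world z) of housing1 below 0.03 m and horizontal distance between housing1 and dish above 0.062 m) or (height (world z) of housing2 below 0.03 m and horizontal distance between housing2 and dish above 0.062 m) or (height (world z) of housing3 below 0.03 m and horizontal distance between housing3 and dish above 0.062 m) or (height (world z) of housing4 below 0.03 m and horizontal distance between housing4 and dish above 0.062 m)).
It fails at once if the dish is dropped or slammed onto the pan (faster than 0.4 m/s in the last 10 mm above it) (horizontal distance between dish and scale_pan below 0.06 m and z of dish in the frame of scale_pan below 0.01 m and linear speed of dish above 0.4 m/s).
It fails at once if the robot itself presses on the dispenser or its hood with more than 8 N (contact force between any of the fingers, the arm and dispenser above 8 N).
It fails at once if a bystander (channel, enclosure or screwdriver) is moved by more than 30 mm (distance of any of channel, enclosure, screwdriver from where it was at the start of the episode above 0.03 m).
It also fails if it takes over 58 s, if anything falls off the work surface, if the arm or the gripper's body presses on something with over 40 N, if the wrist force passes 120 N, or if a joint passes its speed limit or range.

## Working session

There is one attempt and no reset: what is moved stays moved. The work goes in short steps, Python scripts to look and compute and a tool call to move; the robot and the scene stay as the last step left them, time stands still between calls to the robot, and variables do not carry over. Pictures are saved under pics/ and viewed, at most 10 in all, crops included, and the job is handed in when it is done.

Besides the shell and the picture viewer there is one more tool, called after "Call:" by a JSON object that holds its "op" and its "data", one argument or row to a line. jog_arm: Moves the arm, as the interface text tells. Its arguments: {"type":"object","properties":{"plan":{"type":"array"},"claw":{"type":"number"},"force":{"type":"number"}},"required":["plan"]}

```bash
mkdir -p pics; cat > h.py <<'E'
from cell import manip, camera, get_calibration
import numpy as np, cv2
from scipy.spatial.transform import Rotation as R
def cal(n):
    c=get_calibration(n); return c
def rotm(a):
    a=np.array(a,float)
    return a if a.shape==(3,3) else R.from_euler('xyz',a).as_matrix()
def cloud(n):
    c=cal(n); p,d=camera(n)
    v,u=np.mgrid[:420,:560]
    P=np.stack([(u-c['cx'])/c['fx']*d,(v-c['cy'])/c['fy']*d,d],-1)
    W=P@rotm(c['attitude']).T+np.array(c['origin'])
    W[d==0]=np.nan
    return p,d,W
def save(p,f): cv2.imwrite('pics/'+f,p[:,:,::-1])
E
python3 - <<'E'
from h import *
print(manip.read_state())
for n in('scene','top'):
    print(get_calibration(n)); p,d,W=cloud(n); save(p,n+'1.png'); np.savez('pics/'+n,p=p,d=d,W=W)
E
```

```text
{'clock': 0.0, 'joints': array([ 1.05739654e+00,  3.00487123e-01,  1.52158096e+00, -8.75163122e-06,
        1.32070185e+00, -6.65811192e-02]), 'qd': array([ 0.0008567 , -0.00105409,  0.00056369, -0.00033804, -0.00212198,
        0.0007982 ]), 'effort': array([ 1.72010099e-03, -5.31794930e+01, -3.52750075e+01,  7.09187379e-02,
        2.41974351e-02, -7.66186781e-05]), 'eef_pos': array([237.51968255, 495.77619147, 204.87759527]), 'eef_rot': array([-3.14041742e+00, -6.98687118e-05,  2.69477611e+00]), 'wrist_force': array([ 0.34637146, -0.70339659,  0.22685274]), 'moment': array([-0.03563819, -0.0375243 ,  0.00222598]), 'finger_force': 0.0, 'finger_gap': 93.88774683652406}
{'fx': 412.41860820467076, 'fy': 412.41860820467076, 'cx': 283.59646152600936, 'cy': 214.01065944241626, 'origin': array([1280.50046492,   36.48211423, 1070.7279037 ]), 'attitude': array([-2.45343612,  0.01666357,  1.59617415])}
{'fx': 408.54370831884063, 'fy': 408.54370831884063, 'cx': 282.187255114576, 'cy': 205.00639574895925, 'origin': array([ 405.07659416,   34.98282748, 1029.0563646 ]), 'attitude': array([-2.98270775, -0.02373039, -1.58096984])}
```

View pics/scene1.png

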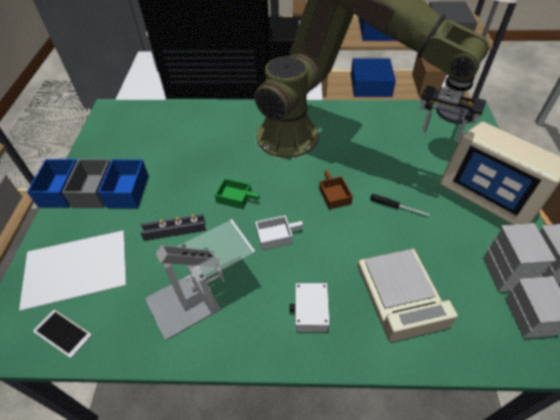

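View pics/top1.png

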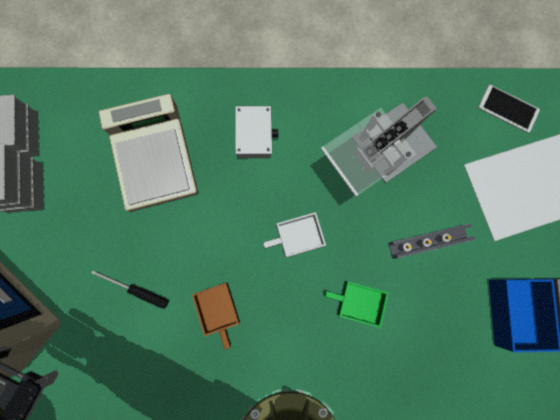

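The top view shows the white dish at (300,235) with its handle at (268,243). The scale pan is at (153,165). The clear hood has corners at about (322,148), (357,195) and (380,110), with the chute mouth near (375,147). The channel is at (430,240) and the enclosure at (254,132).

```bash
python3 - <<'E'
from h import *
z=np.load('pics/top.npz'); p,d,W=z['p'],z['d'],z['W']; c=cal('top')
def ray(u,v,h):
    r=rotm(c['attitude'])@np.array([(u-c['cx'])/c['fx'],(v-c['cy'])/c['fy'],1]); o=np.array(c['origin']); return (o+r*(h-o[2])/r[2])[:2]
hsv=cv2.cvtColor(p,cv2.COLOR_RGB2HSV)
white=((hsv[...,1]<70)&(hsv[...,2]>110)).astype(np.uint8)
def comp(roi):
    u0,v0,u1,v1=roi; m=np.zeros_like(white); m[v0:v1,u0:u1]=white[v0:v1,u0:u1]
    n,l,s,_=cv2.connectedComponentsWithStats(m); return (l==1+s[1:,4].argmax())
m=comp((255,205,335,265)); v,u=np.where(m)
X=np.array([ray(a,b,42) for a,b in zip(u,v)])
print('dish n',m.sum(), 'depthz pct',np.nanpercentile(W[m][:,2],[2,50,98]))
m2=cv2.morphologyEx(m.astype(np.uint8),cv2.MORPH_CLOSE,np.ones((7,7)));mo=cv2.morphologyEx(m2,cv2.MORPH_OPEN,np.ones((15,15)))
def rect(mask,h):
    v,u=np.where(mask); X=np.array([ray(a,b,h) for a,b in zip(u,v)],np.float32); r=cv2.minAreaRect(X); return r,cv2.boxPoints(r).round(1).tolist()
print('body',rect(mo,42)); hm=(m2>0)&(cv2.dilate(mo,np.ones((3,3)))==0); print('handle',rect(hm,42))
# scale pan by depth
for nm,(u0,v0,u1,v1),lo,hi in [('pan',(95,85,205,215),41,52),('pan>',(95,85,205,215),30,52),('console',(95,85,205,215),60,95),('encl',(225,95,285,165),45,65),('chan',(380,215,480,265),30,60),('hood?',(310,80,450,210),155,180),('chute',(310,80,450,210),185,400)]:
    mk=np.zeros(d.shape,bool); mk[v0:v1,u0:u1]=1
    mk&=(W[...,2]>lo)&(W[...,2]<hi)
    Q=W[mk]; 
    if len(Q)>20:
        r=cv2.minAreaRect(Q[:,:2].astype(np.float32)); print(nm,len(Q),Q.mean(0).round(1),r,'zmed',np.median(Q[:,2]))
for uv in [(322,148),(357,195),(365,165),(375,147),(389,137),(345,165)]:
    print(uv,W[uv[1],uv[0]].round(0),ray(*uv,170).round(1))
big=cv2.resize(p[70:220,300:460],None,fx=5,fy=4.0*5/4,interpolation=cv2.INTER_CUBIC)[:600,:800]; big=cv2.resize(p[85:205,305:445],(700,600),interpolation=cv2.INTER_CUBIC); save(big,'crop_disp.png')
E
```

```text
dish n 1593 depthz pct [-1.8530108   4.13357543 43.55978268]
body (((491.9781188964844, -31.437999725341797), (104.5653076171875, 92.18619537353516), 89.60104370117188), [[445.5, -83.4000015258789], [537.7000122070312, -84.0], [538.4000244140625, 20.5], [446.29998779296875, 21.200000762939453]])
handle (((485.2328186035156, -13.226875305175781), (85.74754333496094, 145.96002197265625), 16.179841995239258), [[423.70001220703125, 44.900001525878906], [464.3999938964844, -95.30000305175781], [546.7000122070312, -71.4000015258789], [506.1000061035156, 68.80000305175781]])
pan 3797 [664.1 330.6  44.2] ((698.12744140625, 337.6239013671875), (234.9443817138672, 178.52732849121094), 15.241580963134766) zmed 43.99492814615792
pan> 5691 [671.2 330.7  40.9] ((693.551025390625, 338.0296630859375), (246.02085876464844, 178.83563232421875), 14.45452880859375) zmed 42.87010914441191
console 1633 [787.7 361.6  73.3] ((789.0543823242188, 363.7996826171875), (56.35601806640625, 180.5038604736328), 14.8436861038208) zmed 73.947925063615
encl 1714 [750.1  79.9  51.9] ((751.000732421875, 79.7913818359375), (123.58470916748047, 87.96830749511719), 0.12597335875034332) zmed 51.857763486785416
chan 761 [ 471.4 -355.4   41.2] ((472.5825500488281, -359.93975830078125), (40.88927459716797, 199.51829528808594), 12.6630859375) zmed 40.79283517954195
hood? 4076 [ 656.7 -172.8  171.1] ((673.7147216796875, -196.18679809570312), (130.37017822265625, 213.88177490234375), 34.13750457763672) zmed 171.23789413570404
chute 910 [ 715.2 -256.9  219.5] ((711.4895629882812, -251.83486938476562), (33.59816360473633, 101.70055389404297), 34.27781677246094) zmed 215.82261565406714
(322, 148) [667. -75. 173.] [668.1 -75.1]
(357, 195) [ 563. -148.  170.] [ 563.3 -147.8]
(365, 165) [ 629. -167.  173.] [ 629.5 -167.9]
(375, 147) [ 669. -191.  172.] [ 670.  -191.6]
(389, 137) [ 689. -220.  182.] [ 692.8 -223.7]
(345, 165) [ 629. -124.  171.] [ 629.7 -124.2]
```

View pics/crop_disp.png

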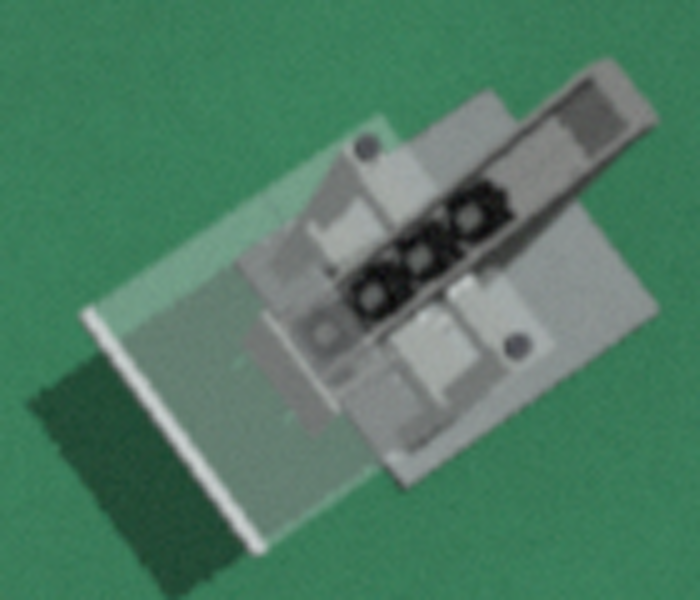

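Hood front corners are at about (321,148) and (357,195) in the top view. The chute axis is at about -55.8°. Next: a better dish pose.

```bash
cat >> h.py <<'E'
def ray(c,u,v,h):
    q=np.stack([(np.asarray(u)-c['cx'])/c['fx'],(np.asarray(v)-c['cy'])/c['fy'],np.ones(np.shape(u))],-1)@rotm(c['attitude']).T
    o=np.array(c['origin']); return (o+q*((h-o[2])/q[...,2])[...,None])[...,:2]
E
python3 - <<'E'
from h import *
z=np.load('pics/top.npz'); p,d,W=z['p'],z['d'],z['W']; c=cal('top')
hsv=cv2.cvtColor(p,cv2.COLOR_RGB2HSV)
m=((hsv[...,1]<90)&(hsv[...,2]>90)); roi=np.zeros_like(m); roi[205:265,255:335]=1; m=(m&roi).astype(np.uint8)
cn=max(cv2.findContours(m,cv2.RETR_EXTERNAL,cv2.CHAIN_APPROX_NONE)[0],key=cv2.contourArea)
f=np.zeros_like(m); cv2.drawContours(f,[cn],-1,1,-1)
b=cv2.morphologyEx(f,cv2.MORPH_OPEN,cv2.getStructuringElement(cv2.MORPH_ELLIPSE,(15,15)))
for nm,mk in(('body',b),('handle',(f>0)&(cv2.dilate(b,np.ones((5,5)))==0))):
    v,u=np.where(mk); X=ray(c,u,v,42.); print(nm,len(u),X.mean(0),cv2.minAreaRect(X.astype(np.float32)))
# pan / hood tighter
def rt(roi,lo,hi,extra=None):
    u0,v0,u1,v1=roi; k=np.zeros(d.shape,bool);k[v0:v1,u0:u1]=1;k&=(W[...,2]>lo)&(W[...,2]<hi)
    k=cv2.morphologyEx(k.astype(np.uint8),cv2.MORPH_OPEN,np.ones((5,5)))>0
    n,l,s,_=cv2.connectedComponentsWithStats(k.astype(np.uint8)); k=l==1+s[1:,4].argmax()
    return cv2.minAreaRect(W[k][:,:2].astype(np.float32)),W[k].mean(0)
print('hood',rt((310,80,450,210),164,177)); print('console',rt((95,85,205,150),64,90))
g=((hsv[...,1]<25)&(hsv[...,2]>90)).astype(np.uint8); k=np.zeros_like(g); k[120:212,100:205]=g[120:212,100:205]
k=cv2.morphologyEx(k,cv2.MORPH_OPEN,np.ones((5,5))); v,u=np.where(k); print('pan',cv2.minAreaRect(ray(c,u,v,45.).astype(np.float32)))
s=rt((95,85,205,215),20,95); print('scale all',s)
E
```

```text
body 1513 [491.23882175 -33.88419407] ((491.2824401855469, -32.595603942871094), (88.15855407714844, 107.20574188232422), 16.01938247680664)
handle 104 [469.87750474  39.62117164] ((453.87969970703125, 30.08708381652832), (60.04566955566406, 35.81442642211914), 29.617937088012695)
hood (((660.4810791015625, -176.6683349609375), (130.37017822265625, 166.71810913085938), 34.13750457763672), array([ 654.85176052, -170.28418425,  171.28500311]))
console (((789.54833984375, 364.21588134765625), (55.70730209350586, 180.36322021484375), 13.136942863464355), array([788.14260097, 362.40621609,  73.78904757]))
pan ((669.2537231445312, 328.38482666015625), (186.44313049316406, 167.88706970214844), 14.143733978271484)
scale all (((695.1876220703125, 339.00006103515625), (250.2329864501953, 180.81851196289062), 14.717843055725098), array([696.60222766, 336.59749071,  47.63306786]))
```

```bash
cat >> h.py <<'E'
def tool(yaw_deg,lean):  # dish yaw, lean back -> tool rotation
    a=np.radians(yaw_deg); t=np.radians(lean)
    x=np.array([np.cos(a),np.sin(a),0]); y=np.array([-np.sin(a),np.cos(a),0])
    z=np.sin(t)*x-np.cos(t)*np.array([0,0,1]); return np.stack([np.cross(y,z),y,z],1)
def move(dish,yaw,lean,back=0.,off=4.,h=31.):
    """dish underside centre -> shift (m), turn (deg) from the present pose"""
    T=tool(yaw,lean); a=np.radians(yaw); x=np.array([np.cos(a),np.sin(a),0])
    g=np.array(dish,float)-(76+off)*x+[0,0,h]; tcp=g+(19-back)*T[:,2]
    s=manip.read_state(); r=R.from_matrix(T)*R.from_matrix(rotm(s['eef_rot'])).inv()
    return np.r_[(tcp-s['eef_pos'])/1000,r.as_rotvec(degrees=True)].round(4)
E
python3 - <<'E'
from h import *
for b in(130,0): print(move([491.3,-33,0],-74,35,b))
E
```

```text
[  0.2142  -0.3907  -0.083  -27.4886 -23.3068 -46.8318]
[  0.2347  -0.4624  -0.1895 -27.4886 -23.3068 -46.8318]
```

Call:
{"op": "jog_arm", "data": {
  "plan": [0.214, -0.391, -0.083, -27.5, -23.3, -46.8, 0.214, -0.391, -0.083, -27.5, -23.3, -46.8, 0.214, -0.391, -0.083, -27.5, -23.3, -46.8, 0.214, -0.391, -0.083, -27.5, -23.3, -46.8, 0.214, -0.391, -0.083, -27.5, -23.3, -46.8, 0.214, -0.391, -0.083, -27.5, -23.3, -46.8, 0.214, -0.391, -0.083, -27.5, -23.3, -46.8, 0.214, -0.391, -0.083, -27.5, -23.3, -46.8, 0.214, -0.391, -0.083, -27.5, -23.3, -46.8, 0.214, -0.391, -0.083, -27.5, -23.3, -46.8, 0.214, -0.391, -0.083, -27.5, -23.3, -46.8, 0.214, -0.391, -0.083, -27.5, -23.3, -46.8, 0.214, -0.391, -0.083, -27.5, -23.3, -46.8, 0.214, -0.391, -0.083, -27.5, -23.3, -46.8],
  "claw": 0.06,
  "force": 60
}}

```text
clock: 1.5
eef_pos: [451.5, 106.0, 122.6]
eef_rot: [3.141, 0.611, 1.852]
wrist_force: [0.8, -0.1, -0.2]
finger_gap: 59.9
finger_force: 0.0
```

```bash
python3 - <<'E'
from h import *
s=manip.read_state(); print(s['clock'],s['joints'].round(2),s['eef_pos'])
p,d,W=cloud('wrist'); save(p,'wrist1.png'); np.savez('pics/w1',p=p,d=d,W=W)
print(move([491.3,-33,0],-74,35,0))
m=(W[...,2]>36)&(W[...,2]<48)&(np.hypot(W[...,0]-491,W[...,1]+33)<130)
Q=W[m]; print(len(Q),cv2.minAreaRect(Q[:,:2].astype(np.float32)))
E
```

```text
1.5 [ 0.48  0.31  1.85 -0.65  1.21  0.51] [451.45884998 106.01165735 122.59703395]
[ 0.0208 -0.0724 -0.1071 -0.0072  0.045  -0.1427]
1917 ((489.03338623046875, -12.367744445800781), (84.16094970703125, 146.6814422607422), 15.670089721679688)
```

View pics/wrist1.png

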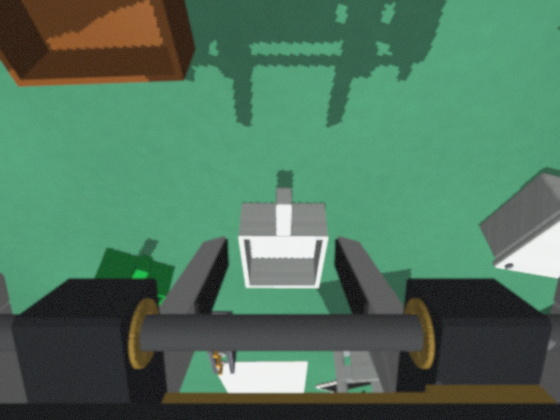

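The wrist view shows the dish handle centred between the fingers at (284,205). Depth puts the dish at about (494,-33.5), yaw -74.3°. Next: approach and grip.

Call:
{"op": "jog_arm", "data": {
  "plan": [0.013, -0.045, -0.066, 0, 0, 0, 0.023, -0.073, -0.107, 0, 0, 0, 0.023, -0.073, -0.107, 0, 0, 0, 0.023, -0.073, -0.107, 0, 0, 0, 0.023, -0.073, -0.107, 0, 0, 0]
}}

```text
clock: 2.05
eef_pos: [474.7, 32.4, 15.9]
eef_rot: [3.141, 0.611, 1.851]
wrist_force: [-0.2, 0.1, -0.5]
finger_gap: 60.0
finger_force: 0.0
```

Call:
{"op": "jog_arm", "data": {
  "plan": [0, 0, 0, 0, 0, 0, 0, 0, 0, 0, 0, 0, 0, 0, 0, 0, 0, 0, 0, 0, 0, 0, 0, 0, 0, 0, 0, 0, 0, 0, 0, 0, 0, 0, 0, 0, 0, 0, 0, 0, 0, 0, 0, 0, 0, 0, 0, 0],
  "claw": 0.005,
  "force": 60
}}

```text
clock: 2.85
eef_pos: [474.7, 32.0, 15.5]
eef_rot: [3.141, 0.611, 1.851]
wrist_force: [-0.6, 1.9, 3.2]
finger_gap: 13.4
finger_force: 60.0
```

Call:
{"op": "jog_arm", "data": {
  "plan": [0, 0, 0.01, 0, 0, 0, 0, 0, 0.02, 0, 0, 0, 0, 0, 0.04, 0, 0, 0, 0, 0, 0.06, 0, 0, 0, 0, 0, 0.06, 0, 0, 0, 0, 0, 0.06, 0, 0, 0]
}}

```text
clock: 3.45
eef_pos: [474.6, 32.0, 75.6]
eef_rot: [3.14, 0.611, 1.85]
wrist_force: [0.3, 0.3, -1.7]
finger_gap: 13.7
finger_force: 60.0
```

```bash
python3 - <<'E'
from h import *
s=manip.read_state(); print(s['clock'],s['joints'].round(2),s['eef_pos'],s['moment'])
T=rotm(s['eef_rot']); g=s['eef_pos']-19*T[:,2]; print('grasp',g)
for n in('top','wrist'):
    p,d,W=cloud(n)
    m=(W[...,2]>80)&(W[...,2]<115)&(np.hypot(W[...,0]-g[0]-21,W[...,1]-g[1]+77)<75)&(np.abs((W[...,:2]-g[:2])@[.963,.27])<50)
    Q=W[m]; r=cv2.minAreaRect(Q[:,:2].astype(np.float32)); print(n,len(Q),r)
    A=np.c_[Q[:,:2]-r[0],np.ones(len(Q))]; zt=Q[:,2]; k=np.ones(len(Q),bool)
    for _ in range(6):
        w=np.linalg.lstsq(A[k],zt[k],rcond=None)[0]; k=np.abs(A@w-zt)<3
    print(w,k.sum())
E
```

```text
3.45 [ 0.32  0.36  1.91 -0.73  1.03  0.48] [474.64800329  32.00910229  75.5684245 ] [0.50509247 0.22764827 0.01278074]
grasp [471.6135002   42.47555308  91.13265269]
top 497 ((487.4533386230469, -23.17278289794922), (84.19962310791016, 124.72586059570312), 16.01971435546875)
[-8.29836458e-03  3.06965150e-03  1.01020393e+02] 338
wrist 1431 ((499.1271667480469, -18.557098388671875), (81.02407836914062, 125.50521850585938), 29.367477416992188)
[-8.41319328e-03  3.64099539e-02  9.84071510e+01] 1064
```

```bash
python3 - <<'E'
from h import *
M=np.array([673.5,-192.,58.]); a=np.radians(-55.8); x=np.array([np.cos(a),np.sin(a),0]); print(x)
for k in(150,110,36): print(k,(M-k*x).round(1),move(M-k*x,-55.8,35,0,3,31))
E
```

```text
[ 0.56208338 -0.82708057  0.        ]
150 [589.2 -67.9  58. ] [ 7.6700e-02 -4.3500e-02 -1.3000e-03  1.7900e-02 -2.7500e-02  1.8146e+01]
110 [ 611.7 -101.    58. ] [ 9.9200e-02 -7.6600e-02 -1.3000e-03  1.7900e-02 -2.7500e-02  1.8146e+01]
36 [ 653.3 -162.2   58. ] [ 1.4080e-01 -1.3780e-01 -1.3000e-03  1.7900e-02 -2.7500e-02  1.8146e+01]
```

Move first to the 110 mm stand-off, then look.

Call:
{"op": "jog_arm", "data": {
  "plan": [0.02, -0.011, -0.001, 0, 0, 4, 0.045, -0.025, -0.001, 0, 0, 10, 0.065, -0.035, -0.001, 0, 0, 15, 0.077, -0.044, -0.001, 0, 0, 18.1, 0.088, -0.06, -0.001, 0, 0, 18.1, 0.095, -0.071, -0.001, 0, 0, 18.1, 0.099, -0.077, -0.001, 0, 0, 18.1, 0.099, -0.077, -0.001, 0, 0, 18.1, 0.099, -0.077, -0.001, 0, 0, 18.1]
}}

```text
clock: 4.45
eef_pos: [573.3, -44.7, 74.1]
eef_rot: [3.141, 0.611, 2.167]
wrist_force: [0.1, -0.6, -1.7]
finger_gap: 13.7
finger_force: 60.0
```

```bash
python3 - <<'E'
from h import *
s=manip.read_state(); print(s['clock'],s['joints'].round(2),s['eef_pos'],s['wrist_force'])
p,d,W=cloud('wrist'); save(p,'wrist2.png')
p,d,W=cloud('scene'); save(cv2.resize(p[190:350,120:330],(788,600),interpolation=cv2.INTER_CUBIC),'scene2.png')
E
```

```text
4.45 [ 0.1   0.41  1.84 -0.83  0.75  0.08] [573.30625533 -44.6861028   74.12706954] [ 0.14137381 -0.59542306 -1.73360291]
```

View pics/wrist2.png

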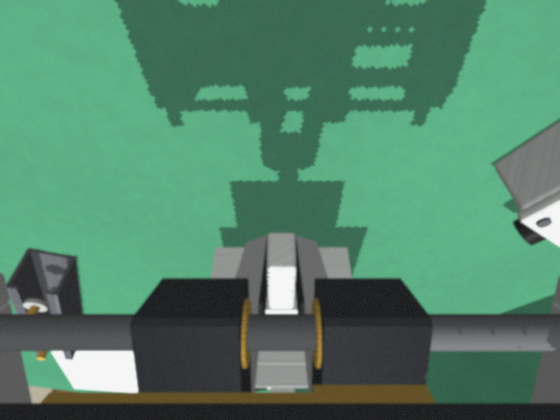

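View pics/scene2.png

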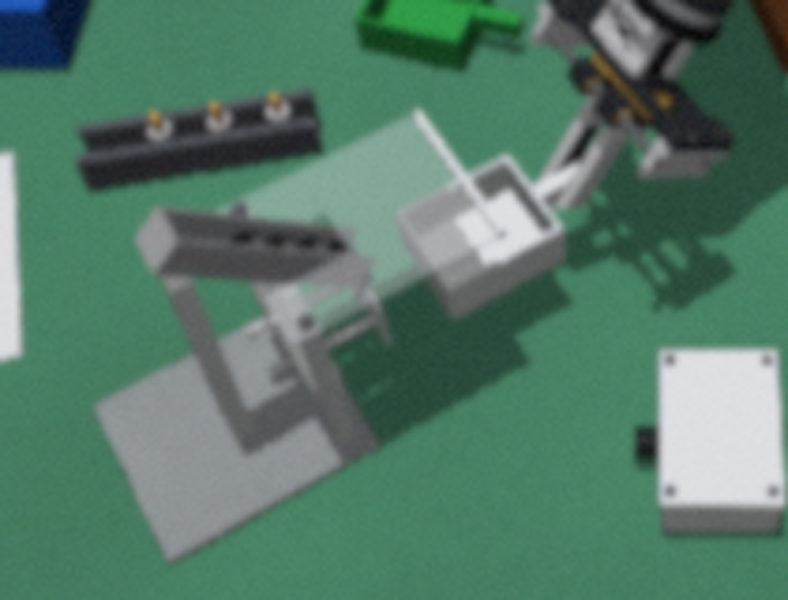

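The scene crop shows the dish level under the hood at (480,235), the gripper clear of it at (620,90), and the paddle at (375,310) ahead. Next: push.

Call:
{"op": "jog_arm", "data": {
  "plan": [0.011, -0.016, 0, 0, 0, 0, 0.022, -0.033, 0, 0, 0, 0, 0.0275, -0.0405, 0, 0, 0, 0, 0.033, -0.049, 0, 0, 0, 0, 0.0393, -0.0579, 0, 0, 0, 0, 0.0393, -0.0579, 0, 0, 0, 0, 0.0393, -0.0579, 0, 0, 0, 0]
}}

```text
clock: 5.25
eef_pos: [612.6, -102.6, 74.0]
eef_rot: [3.141, 0.61, 2.167]
wrist_force: [-0.9, 1.3, -2.9]
finger_gap: 13.4
finger_force: 60.0
```

Call:
{"op": "jog_arm", "data": {
  "plan": [0.0017, -0.0025, 0, 0, 0, 0, 0.0028, -0.0041, 0, 0, 0, 0, 0.0028, -0.0041, 0, 0, 0, 0, 0.0028, -0.0041, 0, 0, 0, 0]
}}

```text
clock: 5.65
eef_pos: [614.4, -104.9, 73.4]
eef_rot: [-3.141, 0.608, 2.168]
wrist_force: [-17.6, 21.6, 3.9]
finger_gap: 13.8
finger_force: 60.0
```

```bash
python3 - <<'E'
from h import *
s=manip.read_state(); print(s['clock'],s['eef_pos'],s['wrist_force'],s['moment'])
p,d,W=cloud('scene'); a=cv2.resize(p[190:350,120:330],(788,600),interpolation=cv2.INTER_CUBIC)
p2,d,W=cloud('top'); b=cv2.resize(p2[85:205,305:445],(700,600),interpolation=cv2.INTER_CUBIC)
save(cv2.resize(np.hstack([a,b]),(800,322),interpolation=cv2.INTER_AREA),'both3.png')
E
```

```text
5.65 [ 614.36612558 -104.88694622   73.41278032] [-17.56930264  21.64173054   3.89360422] [ 2.70144937  2.32135119 -0.35093628]
```

View pics/both3.png

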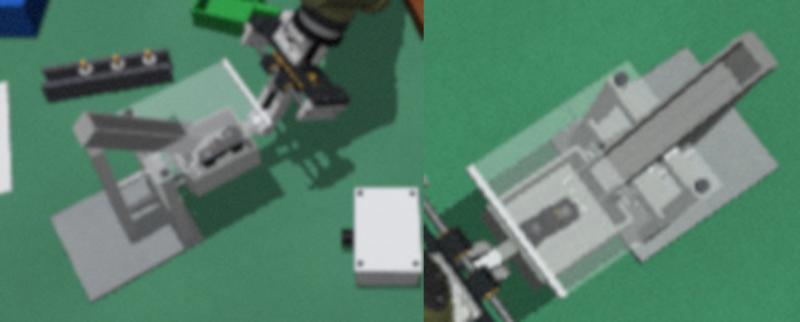

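The chute is empty and the housings are in the dish; the paddle is on its stop at about 28 N. Next: ease off and draw back from under the hood.

Call:
{"op": "jog_arm", "data": {
  "plan": [-0.002, 0.003, 0, 0, 0, 0, -0.004, 0.006, 0, 0, 0, 0, -0.004, 0.006, 0, 0, 0, 0, -0.008, 0.012, 0, 0, 0, 0, -0.014, 0.021, 0, 0, 0, 0, -0.022, 0.033, 0, 0, 0, 0, -0.03, 0.045, 0, 0, 0, 0, -0.038, 0.057, 0, 0, 0, 0, -0.046, 0.068, 0, 0, 0, 0, -0.055, 0.081, 0, 0, 0, 0, -0.064, 0.094, 0, 0, 0, 0, -0.073, 0.107, 0, 0, 0, 0, -0.082, 0.12, 0, 0, 0, 0, -0.091, 0.134, 0, 0, 0, 0, -0.096, 0.141, 0, 0, 0, 0, -0.096, 0.141, 0, 0, 0, 0, -0.096, 0.141, 0, 0, 0, 0]
}}

```text
clock: 7.45
eef_pos: [519.9, 34.0, 74.5]
eef_rot: [3.141, 0.611, 2.167]
wrist_force: [0.3, -0.0, -2.5]
finger_gap: 13.6
finger_force: 60.0
```

```bash
python3 - <<'E'
from h import *
s=manip.read_state(); print(s['clock'],s['joints'].round(2),s['eef_pos'],s['wrist_force'],s['moment'])
T=rotm(s['eef_rot']); g=s['eef_pos']-19*T[:,2]; a=np.radians(-55.8); x=np.array([np.cos(a),np.sin(a)]); y=np.array([-x[1],x[0]]); print('dish est',g[:2]+79*x)
p,d,W=cloud('top')
q=W-g; lx=q[...,:2]@x-79; ly=q[...,:2]@y
m=(np.abs(lx)<62)&(np.abs(ly)<55)&(W[...,2]>85)&(W[...,2]<120)
Q=W[m]; r=cv2.minAreaRect(np.c_[lx[m],ly[m]].astype(np.float32)); print('rim in dish axes',r)
L=np.c_[lx[m],ly[m],Q[:,2]]
for nm,k in(('front',L[:,0]>42),('back',(L[:,0]<-44)&(L[:,0]>-52)),('left',L[:,1]>38),('right',L[:,1]<-38)): print(nm,k.sum(),np.percentile(L[k][:,2],[50,90]))
v,u=np.where(m); cv2.imwrite; 
b=p[v.min()-12:v.max()+12,u.min()-12:u.max()+12]; b=cv2.resize(b,None,fx=7,fy=7,interpolation=cv2.INTER_CUBIC)[:600,:800]; save(b,'dish4.png')
E
```

```text
7.45 [ 0.28  0.36  1.92 -0.82  0.84  0.25] [519.8965817   34.0095843   74.53475363] [ 0.28780571 -0.03780053 -2.47525905] [0.50084829 0.36465728 0.02264133]
dish est [558.1674915  -22.31554156]
rim in dish axes ((-6.006141662597656, -3.176532745361328), (84.20024108886719, 111.8436050415039), 89.86719512939453)
front 109 [ 98.89514029 101.24683289]
back 90 [100.06894572 102.46617531]
left 14 [ 99.84301982 100.92012032]
right 99 [ 99.54565776 101.61065035]
```

View pics/dish4.png

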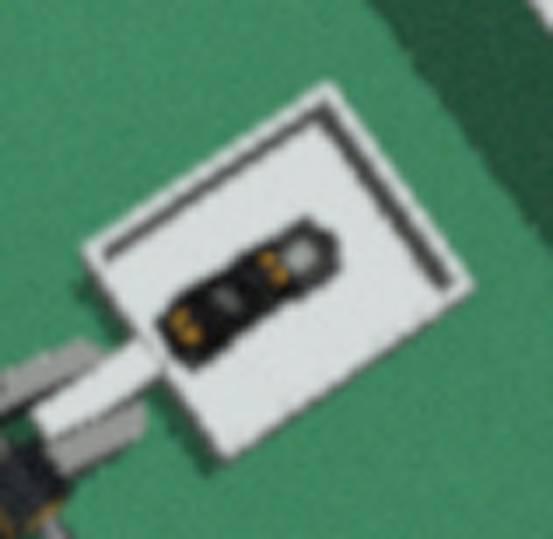

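The crop shows the dish with two housings on top at (195,330) and (290,260), stacked on the others. The weight gain of 0.74 N matches four housings. Next: the move to the scale.

```bash
python3 - <<'E'
from h import *
s=manip.read_state()
p,d,W=cloud('top'); k=(p.max(-1)<60)&(np.hypot(W[...,0]-556,W[...,1]+22)<50); print('black top z',np.nanpercentile(W[k][:,2],[5,50,95]), k.sum())
P=[672.5,332]
for yaw in(15,):
  for z in(115,60,48,45): print(z,move([*P,z],yaw,35,0,3,31))
  print(move([610,150,115],-20,35,0,3,31))
E
```

```text
black top z [ 79.51835068  94.8911409  104.73012427] 130
115 [ 8.67000e-02  2.80700e-01  5.59000e-02 -3.01000e-02  3.08000e-02
  7.08678e+01]
60 [ 8.67000e-02  2.80700e-01  9.00000e-04 -3.01000e-02  3.08000e-02
  7.08678e+01]
48 [ 8.67000e-02  2.80700e-01 -1.11000e-02 -3.01000e-02  3.08000e-02
  7.08678e+01]
45 [ 8.67000e-02  2.80700e-01 -1.41000e-02 -3.01000e-02  3.08000e-02
  7.08678e+01]
[ 2.60000e-02  1.39700e-01  5.59000e-02 -1.85000e-02  3.66000e-02
  3.58678e+01]
```

Call:
{"op": "jog_arm", "data": {
  "plan": [0, 0, 0.008, 0, 0, 0, 0, 0, 0.022, 0, 0, 0, 0, 0.003, 0.038, 0, 0, 1, 0.002, 0.011, 0.05, 0, 0, 3, 0.005, 0.025, 0.056, 0, 0, 6.5, 0.01, 0.044, 0.056, 0, 0, 11.5, 0.014, 0.066, 0.056, 0, 0, 17, 0.018, 0.09, 0.056, 0, 0, 23, 0.022, 0.115, 0.056, 0, 0, 29.5, 0.026, 0.14, 0.056, 0, 0, 36, 0.036, 0.165, 0.056, 0, 0, 42.5, 0.047, 0.19, 0.056, 0, 0, 49, 0.058, 0.213, 0.056, 0, 0, 55, 0.067, 0.235, 0.056, 0, 0, 60.5, 0.075, 0.254, 0.056, 0, 0, 65, 0.081, 0.268, 0.056, 0, 0, 68, 0.085, 0.276, 0.056, 0, 0, 70, 0.0867, 0.2807, 0.056, 0, 0, 70.9, 0.0867, 0.2807, 0.056, 0, 0, 70.9, 0.0867, 0.2807, 0.056, 0, 0, 70.9]
}}

```text
clock: 9.55
eef_pos: [606.3, 314.3, 130.5]
eef_rot: [3.141, 0.611, -2.88]
wrist_force: [0.2, 0.2, -3.6]
finger_gap: 13.4
finger_force: 60.0
```

```bash
python3 - <<'E'
from h import *
s=manip.read_state(); print(s['clock'],s['joints'].round(2),s['eef_pos'],s['wrist_force'])
print(move([672.5,332,45],15,35,0,3,31))
c=cal('top'); p,d,W=cloud('top'); save(cv2.resize(p[80:225,80:225],(600,600),interpolation=cv2.INTER_CUBIC),'scale5.png')
# dish rim via same camera vs pan
T=rotm(s['eef_rot']); g=s['eef_pos']-19*T[:,2]; a=np.radians(15); x=np.array([np.cos(a),np.sin(a)]); y=np.array([-x[1],x[0]])
lx=(W[...,:2]-g[:2])@x-79; ly=(W[...,:2]-g[:2])@y
m=(np.abs(lx)<62)&(np.abs(ly)<55)&(W[...,2]>130)&(W[...,2]<175)
print(cv2.minAreaRect(np.c_[lx[m],ly[m]].astype(np.float32)), 'dish est',g[:2]+79*x)
for nm,k in(('front',(lx>44)),('back',(lx<-44)&(lx>-52)),('l',ly>37),('r',ly<-42)): print(nm,np.median(W[m&k][:,2]))
E
```

```text
9.55 [ 0.47  0.4   1.7  -0.27  0.46 -1.15] [606.30114002 314.26908809 130.45450179] [ 0.19552762  0.21966533 -3.60345932]
[ 0.0004  0.0001 -0.07   -0.011  -0.0142 -0.0018]
((-7.1079254150390625, -1.0063362121582031), (109.49188995361328, 85.08198547363281), 0.10530376434326172) dish est [672.08660665 331.89187055]
front 154.49441435449137
back 154.93071484139784
l 153.16860661603903
r 143.96454618135192
```

View pics/scale5.png

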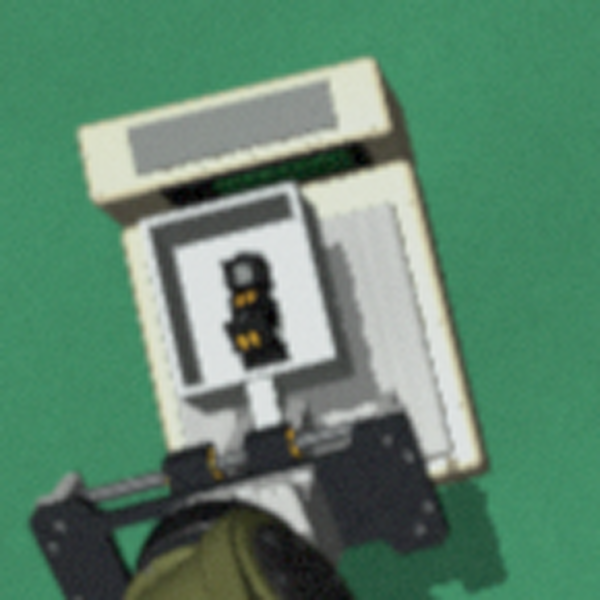

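The view shows the dish level over the pan, housings at (245,310) inside; the offset from the pan is parallax. Next: lower it.

Call:
{"op": "jog_arm", "data": {
  "plan": [0, 0, -0.01, 0, 0, 0, 0, 0, -0.025, 0, 0, 0, 0, 0, -0.04, 0, 0, 0, 0, 0, -0.053, 0, 0, 0, 0, 0, -0.061, 0, 0, 0, 0, 0, -0.065, 0, 0, 0, 0, 0, -0.065, 0, 0, 0]
}}

```text
clock: 10.3
eef_pos: [606.3, 314.7, 64.8]
eef_rot: [3.141, 0.61, -2.879]
wrist_force: [-0.3, -0.0, -2.6]
finger_gap: 13.8
finger_force: 60.0
```

Call:
{"op": "jog_arm", "data": {
  "plan": [0, 0, -0.001, 0, 0, 0, 0, 0, -0.002, 0, 0, 0, 0, 0, -0.003, 0, 0, 0, 0, 0, -0.004, 0, 0, 0, 0, 0, -0.004, 0, 0, 0]
}}

```text
clock: 10.8
eef_pos: [606.4, 314.7, 61.4]
eef_rot: [3.141, 0.611, -2.879]
wrist_force: [0.2, -0.2, -2.4]
finger_gap: 13.7
finger_force: 60.0
```

Call:
{"op": "jog_arm", "data": {
  "plan": [0, 0, -0.0005, 0, 0, 0, 0, 0, -0.001, 0, 0, 0, 0, 0, -0.0012, 0, 0, 0, 0, 0, -0.0012, 0, 0, 0]
}}

```text
clock: 11.2
eef_pos: [606.6, 314.8, 60.6]
eef_rot: [3.141, 0.612, -2.879]
wrist_force: [-2.5, -0.3, 0.4]
finger_gap: 13.4
finger_force: 60.0
```

Contact is made. Next: release, then back out along the fingers.

Call:
{"op": "jog_arm", "data": {
  "plan": [0, 0, 0, 0, 0, 0, 0, 0, 0, 0, 0, 0, 0, 0, 0, 0, 0, 0, 0, 0, 0, 0, 0, 0, 0, 0, 0, 0, 0, 0, 0, 0, 0, 0, 0, 0],
  "claw": 0.045
}}

```text
clock: 11.8
eef_pos: [606.5, 314.7, 60.3]
eef_rot: [3.141, 0.611, -2.879]
wrist_force: [-0.1, -0.2, -0.5]
finger_gap: 45.0
finger_force: 0.0
```

Call:
{"op": "jog_arm", "data": {
  "plan": [-0.005, -0.0015, 0.0075, 0, 0, 0, -0.014, -0.004, 0.021, 0, 0, 0, -0.028, -0.0075, 0.041, 0, 0, 0, -0.055, -0.015, 0.082, 0, 0, 0, -0.075, -0.02, 0.11, 0, 0, 0, -0.12, -0.04, 0.15, 0, 0, 0, -0.16, -0.06, 0.16, 0, 0, 0, -0.2, -0.08, 0.16, 0, 0, 0, -0.2, -0.08, 0.16, 0, 0, 0, -0.2, -0.08, 0.16, 0, 0, 0]
}}

```text
clock: 12.8
eef_pos: [406.1, 234.7, 221.6]
eef_rot: [3.14, 0.614, -2.879]
wrist_force: [0.3, 0.4, -0.4]
finger_gap: 44.9
finger_force: 0.0
```

```bash
python3 - <<'E'
from h import *
s=manip.read_state(); print(s['clock'],s['eef_pos'],s['wrist_force'])
p,d,W=cloud('top'); save(np.hstack([cv2.resize(p[80:225,80:225],(400,400),interpolation=cv2.INTER_CUBIC),cv2.resize(p[80:220,305:445],(400,400),interpolation=cv2.INTER_CUBIC)]),'final.png')
a=np.radians(15); x=np.array([np.cos(a),np.sin(a)]); y=np.array([-x[1],x[0]])
lx=(W[...,:2]-[672,332])@x; ly=(W[...,:2]-[672,332])@y
m=(np.abs(lx)<64)&(np.abs(ly)<58)&(W[...,2]>75)&(W[...,2]<100)
print(cv2.minAreaRect(np.c_[lx[m],ly[m]].astype(np.float32)))
for nm,k in(('front',(lx>44)),('back',(lx<-44)),('l',ly>37),('r',ly<-37)): print(nm,np.percentile(W[m&k][:,2],[50,80]))
E
```

```text
12.8 [406.07922315 234.68586852 221.58136671] [ 0.26369382  0.38162258 -0.42766573]
((-7.715221405029297, -0.4107551574707031), (112.5166015625, 85.24394989013672), 0.031100282445549965)
front [84.8127651  86.10201562]
back [84.82520771 86.90736737]
l [84.633135   86.47867625]
r [84.9916309  86.71805717]
```

View pics/final.png

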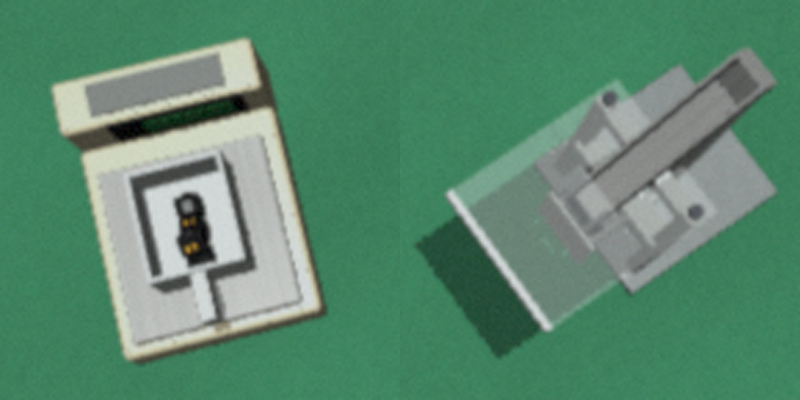

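The final view shows the dish released, level and near the pan's middle, with the housings in it. The chute is empty and the paddle is back at rest. I'm handing in.

```bash
python3 -c "
from cell import manip; print(manip.sign_off())"
```

```text
the job is handed in; nothing more can be done
None
```

The job is handed in, with no verdict returned: the dish stands level and released near the middle of the scale's pan, and the paddle, so the gate, looked back at rest. The chute is empty; two housings show in the dish stacked on the others, and the weight gain of 0.74 N matches all four.

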